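# Clamp the wood and hold the angle gauge on its mark

### The job

Swing the red-knobbed cam lever of the marking jig fully shut, so that the stud block and the joist offcut are clamped tight against the fence. Then pick up the blue angle gauge, rest the underside of its base lightly on the stud block's uneven top, dial facing away from the offcut and its back close along the offcut's face, and rock it until the swinging pointer settles on the red tab. Finish while holding it there, still resting on the stud block with the pointer on the tab, so that a colleague can draw the line along its base; leave the pencil case, the lidded tub and the thread snips alone.

Things in the scene. Friction and masses are not known exactly. Their poses are not given: they have to be found in the camera images.
- jig: marking jig fixed to the table: plywood board 210 (x) by 240 (y) by 15 mm thick, origin at the table under it, its x pointing to the open front (away from the robot, where the clamp is), z up. Its fence (28 mm thick, top 70 mm above the table, 200 mm long) has its face at x = -45 mm. Low wooden battens (tops 31 mm above the table) stand at both ends of the wood. The pair of wood pieces stands on the board between fence and cam with a few mm of slack until clamped
- cam_pivot (a point): vertical pivot axis of the cam clamp, at x = +65 mm, y = 0 of the jig (the point lies 70 mm above the table)
- cam_knob (a point): middle of the upright round red knob of the cam lever, 18 mm across, 92 mm from the pivot axis; knob from 49 to 94 mm above the table (this point 70 mm), standing on a wooden lever 20 mm wide whose top is 51 mm above the table
- cam (a joint): swing of the cam lever about the vertical pivot, rad: 0 = lever straight out along the jig's +x (open), growing counterclockwise seen from above; fully shut at its stop at 1.6, lever then along the jig's +y. Light friction (about 2 N at the knob), a little more over the last part as the eccentric presses on the stud block; it stays where it is left
- offcut: joist offcut of brown softwood standing on edge on the jig board against the fence: 38 (x) by 120 (y) by 95 mm high, origin at the centre of its underside (15 mm above the table), x as the jig's: the face to be marked is at x = +19 mm. Its top is 110 mm above the table
- stud: pale stud block on the jig board, in front of the offcut: 45 (x) by 70 (y) mm, origin at the centre of its underside (15 mm above the table), axes as the jig's. Uneven top, the same all along x; heights above its underside at y = -35, -16, -8, 2, 10, 16, 35 mm: 48, 62, 60, 55, 57, 58, 47 mm (straight in between)
- stud_crown (a point): highest ridge of the stud block's uneven top, at y = -16 mm of the block, mid-depth, 62 mm above its underside (77 mm above the table); the ridge runs along x. A base bar that leans 8 to 25 degrees with its +y end up rests on this ridge only
- gauge: pendulum angle gauge standing on the table, 0.24 kg: aluminium base bar 30 (x) by 130 (y) by 14 mm, origin at the centre of the flat underside; blue round housing 108 mm across, 20 mm thick, centre 68 mm above the underside; white dial on the +x face; black lug on top. x points out of the dial, y along the base, z up from the base
- gauge_lug (a point): middle of the black lug to grip, 132 mm above the gauge's underside on its centre line; lug 24 mm thick (x), 44 mm wide (y), from 112 to 148 mm above the underside
- gauge_back (a point): middle of the lower back edge of the gauge's base (15 mm behind the gauge's origin)
- pointer (a joint): swinging pointer, rad: hangs by its weight from the middle of the dial, so at rest it reads the lean of the gauge; 0 = gauge upright, positive = gauge leaning with its +y end up (counterclockwise seen facing the dial). It swings a second or so before it settles
- pointer_tip (a point): tip of the black pointer, 44 mm from the dial's centre
- index (a joint): setting of the red tab on the dial's rim, rad, same sense and zero as the pointer: the pointer is on the tab when both read the same. Already set by the colleague between about 9 and 22 degrees, different each time; stiff, not to be turned
- index_mark (a point): middle of the red tab (6 mm wide) where the pointer's tip should stand, 44 mm from the dial's centre
- case: orange and grey pencil case, 190 by 68 by 38 mm, lying on the table: leave alone
- tub: clear plastic tub with lime green lid, 142 by 182 by 66 mm: leave alone
- snips: dark steel thread snips, about 140 mm long, lying on the table: leave alone

How it is judged:
By the outcome, as a careful person would: the job done as asked, in the order asked, and still so for the second after the job is handed in, while the arm keeps its last pose, push and grip.
It also fails if it takes over 61 s, if anything falls off the work surface, if the arm or the gripper's body presses on something with over 40 N, if the wrist force passes 120 N, or if a joint passes its speed limit or range.

### The arm

A 7-joint arm with a two-finger parallel gripper is mounted at the origin on the work surface. World frame = base frame: x ahead of the robot, y to its left, z up, the work surface at z = 0. Lengths are in m, angles in rad, forces in N, time in s.
With the tool pointing down it reaches from about 0.35 to 0.9 m from the base axis. Payload 8.1 kg.
Tool frame: the origin (TCP) lies at the very end of the fingers, on their centre line; the grasp point (between the pads) lies 19 mm behind it (env.grasp_offset is the distance from the TCP to the grasp point, in m); y points along the fingers, z is the direction in which the jaws open and shut, and the axes are right-handed (so a half turn about y gives the same grasp; the last joint's range is limited). The gripper opens to 85 mm and grips with 20 to 120 N. Pads are 22 mm wide; open, the fingers measure 114 mm over their backs; the gripper's body (76 mm by 85 mm) begins 54 mm behind the grasp point. The pads swing forward as they close: fully open they stand 13 mm farther back than shut.
Start: joints at [-1.35, 0.434, 0.025, 1.573, -0.012, 1.134, -0.075], TCP at [0.199, 0.593, 0.231] pointing down, gripper open.
Joint ranges: [-2.62, 2.62], [-0.44, 2.09], [-1.27, 1.32], [0.08, 2.57], [-1.32, 4.46], [0.12, 2], [-2.74, 2.74]. Speed limits (rad/s): [2.22, 2.22, 3.01, 3.01, 3.14, 3.14, 3.14].

### API

Orientations are given as a 3x3 rotation matrix whose columns are the frame's x, y, z axes.
In Python, from bench import env, viewer gives the robot as it stands. The module is installed in compiled form; this text tells all that it offers.
- The arm moves only by the shell command python3 -m creep 'ROWS' [FORCE]. ROWS is JSON, a list of rows, each a list of 7 numbers: the closure, from -1 (fully open) to 1 (shut), then the shift along the tool's x, y, z in units of 60 mm (1.0 is 60 mm), then the turn, a rotation vector about the tool's x, y, z in units of 8 degrees (1.0 is 8 degrees). In form: [[fingers, tx, ty, tz, rx, ry, rz], ...]. A call has exactly 5 rows; each row shifts and turns the commanded pose from where the row before left it, along the tool's axes as they then stand; what a row does not reach is not made up. A row lasts 1/8 s, in which the tool goes at most 62.5 mm and 10.7 degrees, less where a joint would pass 70% of its speed; a pose out of reach is approached as far as the arm can. A call is refused whole if a number of a shift passes 1 or a number of a turn 1, either way. A call with a gripper value outside its range is refused whole. The fingers move at their own pace and stop on an object; FORCE is the grip in N (left out, the last holds). Time passes only in rows, so rows that do not move let the fingers close, or fill a call up. It gives the time, the measured TCP pose, the force and the opening at its end, in the units of the state.
- env.sense(): the state, without advancing time (a new reading comes with each control period).
- viewer.grab_frame(name): name is "scene" or "top" or "wrist"; returns a dict with "color" (400x640x3 uint8, red, green, blue), "range_z" (400x640 float32, m along the optical axis (not along the pixel's ray), 0 where there is no reading), "intrinsics" (3x3 intrinsics, pixels), "R" (3x3) and "t" (3): a world point X has camera coordinates R X + t. Camera axes: x right, y down, z forward; pixel columns grow to the right and rows downward; lengths in m; the calibration is good to about 2 mm. A picture is of the moment at which its call begins.
- env.finish_job(): hands the job in, once; it reports no verdict.
The state is a dict: "clock": time; "joints": joint angles; "qvel": joint speeds; "joint_efforts": joint torques, N m; "ee_pos": TCP position; "eef_rot": TCP orientation; "force": force on the tool from outside, world axes, zero at the start; "wrist_torque": the same for the moment, N m; "grip_width": finger opening in m.
Only numpy, scipy, OpenCV 4.12 (cv2) and the standard library are available. Lean on these libraries where they do the work, as an engineer would, in place of code of your own. Each camera call takes 0.05 s, during which the arm holds its last target.

## Working session

There is one attempt and no reset: what is moved stays moved. The work goes in short steps, Python scripts to look and compute and a shell command to move; the robot and the scene stay as the last step left them, time stands still between calls to the robot, and variables do not carry over. Pictures are saved under pics/ and viewed, and the job is handed in when it is done.

```bash
mkdir -p pics
cat > h.py <<'E'
import numpy as np, cv2
from bench import env, viewer
def snap(name,fn):
    f=viewer.grab_frame(name); cv2.imwrite('pics/'+fn+'.png',f['color'][:,:,::-1]); np.savez('pics/'+fn+'.npz',**f); return f
def pts(f):
    K=f['intrinsics'];z=f['range_z'];v,u=np.mgrid[:z.shape[0],:z.shape[1]]
    P=np.stack([(u-K[0,2])/K[0,0]*z,(v-K[1,2])/K[1,1]*z,z],-1)
    return (P-f['t'])@f['R']   # R^T (P-t)
def proj(f,X):
    c=f['R']@np.asarray(X)+f['t'];p=f['intrinsics']@c;return p[:2]/p[2]
E
python3 - <<'E'
from h import *
s=env.sense();print({k:np.round(v,3) for k,v in s.items()});
for n in ['scene','top','wrist']:
    f=snap(n,n+'0');print(n,np.round(f['R'],3).tolist(),f['t'])
E
```

```text
{'clock': np.float64(0.0), 'joints': array([-1.35 ,  0.435,  0.025,  1.574, -0.012,  1.134, -0.075]), 'qvel': array([-0.   , -0.   ,  0.001, -0.   ,  0.   , -0.001,  0.001]), 'joint_efforts': array([ 0.0000e+00, -6.7046e+01,  1.0260e+00, -3.1620e+01,  1.6000e-02,
        1.2000e-02,  0.0000e+00]), 'ee_pos': array([0.199, 0.592, 0.231]), 'eef_rot': array([[ 0.948, -0.   ,  0.318],
       [-0.318, -0.002,  0.948],
       [ 0.   , -1.   , -0.002]]), 'force': array([-0.013, -0.563,  0.147]), 'wrist_torque': array([-0.035, -0.011,  0.052]), 'grip_width': np.float64(0.086)}
scene [[-0.324, 0.946, -0.02], [0.508, 0.156, -0.847], [-0.798, -0.284, -0.531]] [ 0.14618936 -0.22846797  1.57438562]
top [[-0.012, -1.0, -0.005], [-0.997, 0.013, -0.08], [0.08, 0.004, -0.997]] [0.06525002 0.58041481 1.44598889]
wrist [[0.318, 0.948, -0.001], [0.9, -0.302, 0.316], [0.299, -0.102, -0.949]] [-0.62337526 -0.04281346  0.38027076]
```

View pics/scene0.png

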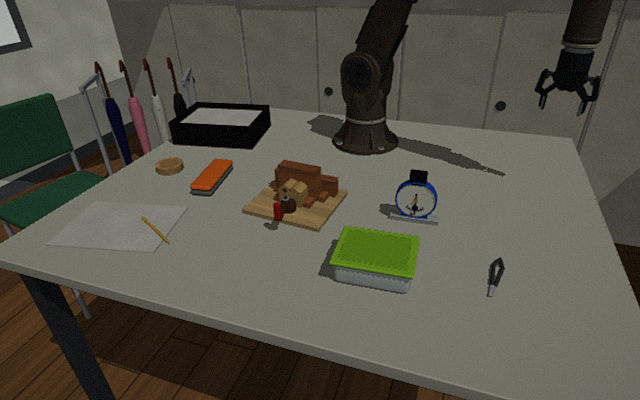

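View pics/top0.png

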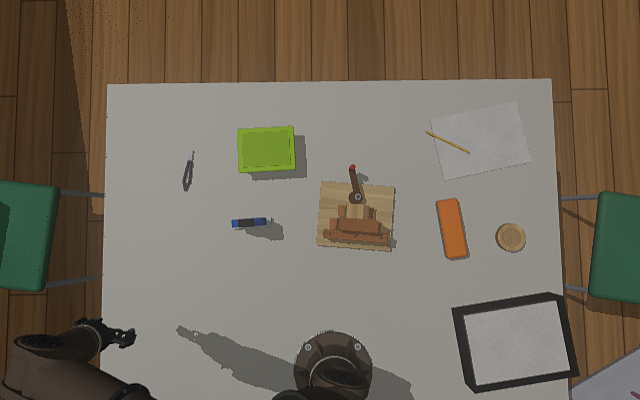

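The top view shows the jig around (356,215), the knob at (352,168), the gauge at (250,222), and the tub at (267,148). The lever points to the front, slightly left. Next I'll measure these.

Run:
```python
from h import *
def load(n): return dict(np.load('pics/'+n+'.npz'))
t=load('top0');s=load('scene0')
for f,n in((t,'top'),(s,'scene')):
    P=pts(f);c=f['color'].astype(int);r,g,b=c[...,0],c[...,1],c[...,2]
    ok=f['range_z']>0
    m=ok&(r>110)&(g<45)&(b<45)&(P[...,2]>.03);print(n,'red',m.sum(),P[m].mean(0).round(4),np.median(P[m],0).round(4))
    m=ok&(b>r+50)&(b>g+30)&(P[...,2]>.0)&(P[...,0]>.2)&(P[...,1]>0)&(P[...,1]<.5);q=P[m];print('blue',m.sum(),q.mean(0).round(4),q.min(0),q.max(0))
P=pts(t)
# gauge region above table
m=(P[...,2]>.005)&(P[...,0]>.3)&(P[...,0]<.65)&(P[...,1]>.15)&(P[...,1]<.4)
for lo,hi in((.005,.03),(.03,.11),(.11,.2)):
    k=m&(P[...,2]>lo)&(P[...,2]<hi);print(lo,k.sum());
    if k.sum()>5:
        q=P[k];xy=q[:,:2].astype(np.float32);print(q.mean(0).round(4),cv2.minAreaRect(xy),q[:,2].max())
# jig board
m=(abs(P[...,2]-.015)<.006)&(P[...,0]>.3)&(P[...,0]<.8)&(P[...,1]>-.3)&(P[...,1]<.1)
print('board',cv2.minAreaRect(P[m][:,:2].astype(np.float32)))
for lo,hi in((.06,.08),(.1,.12)):
    m=(P[...,2]>lo)&(P[...,2]<hi)&(P[...,0]>.3)&(P[...,0]<.8)&(P[...,1]>-.3)&(P[...,1]<.1)
    print(lo,m.sum(),cv2.minAreaRect(P[m][:,:2].astype(np.float32)),np.median(P[m][:,2]))
f=s;x=cv2.resize(f['color'][150:240,235:450],None,fx=3.7,fy=3.7,interpolation=cv2.INTER_CUBIC);cv2.imwrite('pics/sc.png',x[:,:,::-1])
x=cv2.resize(t['color'][110:260,220:400],None,fx=4,fy=4,interpolation=cv2.INTER_CUBIC);cv2.imwrite('pics/tc.png',x[:,:,::-1])
```

```text
top red 5 [ 0.648  -0.0678  0.0946] [ 0.6475 -0.0692  0.0949]
blue 57 [0.4786 0.2815 0.1067] [0.46658523 0.22179704 0.08871989] [0.4901251  0.30774334 0.11812022]
scene red 8 [ 0.6148 -0.1414  0.0788] [ 0.6453 -0.0644  0.0941]
blue 198 [0.4812 0.2662 0.0773] [0.26064169 0.20867647 0.00097245] [0.49381268 0.31139477 0.1263892 ]
0.005 642
[0.4767 0.2692 0.0076] ((0.474769651889801, 0.2747257947921753), (0.3494264483451843, 0.24740716814994812), 0.2401069551706314) 0.024576252592885504
0.03 267
[0.5796 0.2353 0.0776] ((0.5581151247024536, 0.2319527268409729), (0.13985371589660645, 0.2002279907464981), 82.66969299316406) 0.10982626318946209
0.11 176
[0.4781 0.2554 0.138 ] ((0.478322833776474, 0.258044570684433), (0.07308633625507355, 0.0242326483130455), 89.43023681640625) 0.156776039796405
board ((0.558566689491272, -0.09747472405433655), (0.39219385385513306, 0.48242753744125366), 88.23042297363281)
0.06 889 ((0.5322775840759277, -0.08368469774723053), (0.20007850229740143, 0.226444274187088), 84.38440704345703) 0.07007081014404322
0.1 498 ((0.46704381704330444, -0.07853791117668152), (0.12033473700284958, 0.037967171519994736), 84.75212860107422) 0.11014438886970095
```

View pics/sc.png

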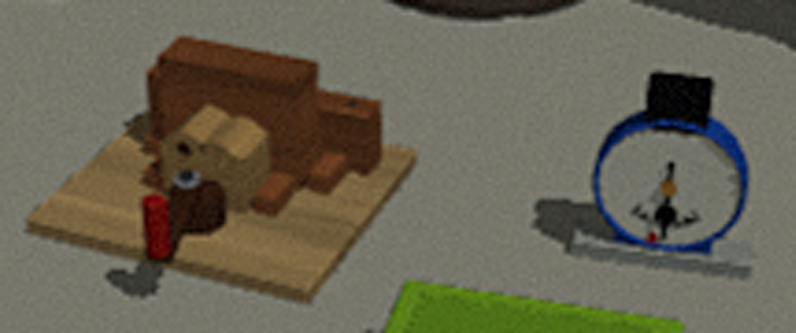

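View pics/tc.png

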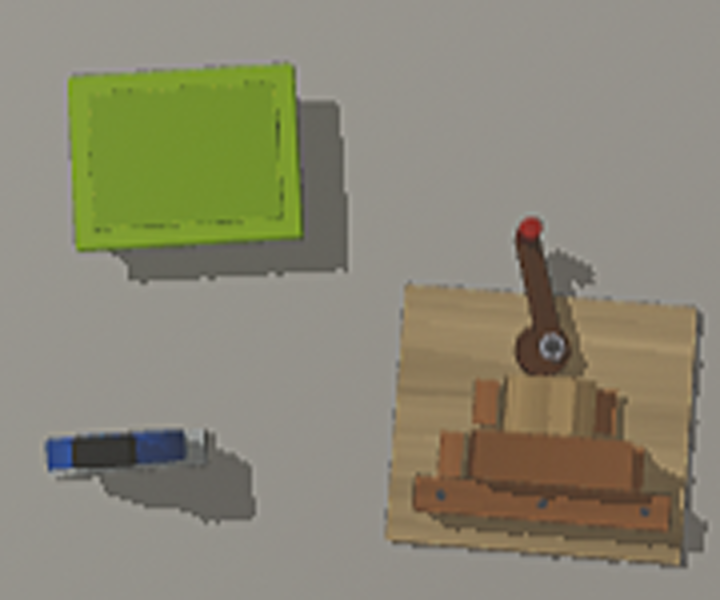

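Run:
```python
from h import *
t=dict(np.load('pics/top0.npz'));P=pts(t)
def R(n,zl,zh,xl,xh,yl,yh):
    m=(P[...,2]>zl)&(P[...,2]<zh)&(P[...,0]>xl)&(P[...,0]<xh)&(P[...,1]>yl)&(P[...,1]<yh)
    q=P[m];(c,w,a)=cv2.minAreaRect(q[:,:2].astype(np.float32));print(n,m.sum(),np.round(c,4),np.round(w,4),round(a,2),'mean',q.mean(0).round(4));return q
R('offcut',.105,.115,.4,.54,-.2,.03)
R('fence',.064,.076,.38,.449,-.25,.05)
R('lug',.142,.155,.42,.54,.15,.35)
R('hous',.09,.135,.42,.54,.15,.35)
R('base',.008,.02,.42,.54,.15,.38)
R('tub',.05,.08,.55,.8,.1,.4)
q=R('stud',.06,.082,.485,.56,-.16,.0)
i=q[:,2]>.074;print(q[i].mean(0))
a=np.deg2rad(-5.25);ex=np.array([np.cos(a),np.sin(a)]);ey=np.array([-ex[1],ex[0]])
c=np.array([.467,-.0785])
l=(q[:,:2]-c)@np.c_[ex,ey]
for i in np.argsort(l[:,1])[::6]: print(l[i].round(4),q[i,2].round(4),end=';')
m=(P[...,2]>.04)&(P[...,0]>.565)&(P[...,0]<.7)&(P[...,1]>-.2)&(P[...,1]<.0)
print()
l=(P[m][:,:2]-c)@np.c_[ex,ey]
print(np.c_[l,P[m][:,2]].round(3)[::4].tolist())
# base corners in scene
```

```text
offcut 463 [ 0.467  -0.0789] [0.1196 0.038 ] 84.75 mean [ 0.4669 -0.0778  0.1101]
fence 511 [ 0.4335 -0.0738] [0.1997 0.028 ] 84.56 mean [ 0.4323 -0.0784  0.0702]
lug 116 [0.4779 0.2584] [0.0237 0.0429] 0.58 mean [0.4774 0.2591 0.1475]
hous 135 [0.4784 0.258 ] [0.0257 0.0991] 3.36 mean [0.4802 0.2502 0.108 ]
base 114 [0.476  0.2552] [0.1091 0.2053] 0.59 mean [0.477  0.237  0.0132]
tub 2511 [0.7119 0.2053] [0.1426 0.1824] 2.81 mean [0.7106 0.2045 0.0661]
stud 317 [ 0.521 -0.07 ] [0.0947 0.0661] 86.57 mean [ 0.5096 -0.0814  0.0707]
[ 0.50923812 -0.08702009  0.07649562]
[ 0.0293 -0.0347] 0.0645;[ 0.0481 -0.0333] 0.0651;[ 0.0322 -0.0315] 0.0625;[ 0.0476 -0.0297] 0.0694;[ 0.0256 -0.0285] 0.0654;[ 0.0476 -0.027 ] 0.0654;[ 0.0632 -0.0257] 0.0671;[ 0.0314 -0.0243] 0.0715;[ 0.0468 -0.0226] 0.0769;[ 0.0408 -0.0211] 0.0661;[ 0.0498 -0.0195] 0.0748;[ 0.0619 -0.0179] 0.0813;[ 0.0433 -0.0168] 0.0748;[ 0.0213 -0.0156] 0.0717;[ 0.0305 -0.0144] 0.0768;[ 0.0523 -0.0128] 0.0769;[ 0.021  -0.0119] 0.0768;[ 0.0364 -0.0106] 0.079;[ 0.0272 -0.0093] 0.0676;[ 0.03   -0.0082] 0.0764;[ 0.0455 -0.0068] 0.0796;[ 
[... 1175 characters left out ...]
154, 0.017, 0.049], [0.149, 0.027, 0.056], [0.151, 0.014, 0.05], [0.146, 0.02, 0.057], [0.143, 0.026, 0.05], [0.144, 0.013, 0.05], [0.14, 0.02, 0.053], [0.142, 0.007, 0.049], [0.138, 0.015, 0.043], [0.134, 0.025, 0.044], [0.134, 0.013, 0.055], [0.13, 0.019, 0.056], [0.132, 0.006, 0.048], [0.129, 0.012, 0.047], [0.125, 0.018, 0.045], [0.126, 0.005, 0.049], [0.121, 0.015, 0.053], [0.123, 0.002, 0.048], [0.119, 0.008, 0.049], [0.115, 0.014, 0.049], [0.116, 0.002, 0.049], [0.112, 0.008, 0.056], [0.109, 0.017, 0.049], [0.109, 0.005, 0.056], [0.106, 0.016, 0.041], [0.106, 0.004, 0.053], [0.103, 0.019, 0.043], [0.103, 0.004, 0.053], [0.099, 0.026, 0.045], [0.099, 0.013, 0.051], [0.1, 0.001, 0.056]]
```

```bash
cat >> h.py <<'E'
from scipy.spatial.transform import Rotation as Ro
def down(jaw_deg,lean_deg=0):
    """tool down, tool z at world angle jaw_deg; lean about world x axis direction handled separately"""
    a=np.deg2rad(jaw_deg);z=np.array([np.cos(a),np.sin(a),0]);y=np.array([0,0,-1.]);x=np.cross(y,z)
    return np.c_[x,y,z]
def togo(p,R):
    s=env.sense();Rc=s['eef_rot'];d=Rc.T@(np.asarray(p)-s['ee_pos']);w=Ro.from_matrix(Rc.T@R).as_rotvec(degrees=True)
    print('t=%.2f pos'%s['clock'],s['ee_pos'].round(4),'force',s['force'].round(1),'w',s['grip_width'].round(4),'j',s['joints'].round(2))
    print('shift units',(d/.06).round(3),'turn units',(w/8).round(3))
E
python3 - <<'E'
from h import *
togo([.6475,-.069,.231],down(100.3))
E
```

```text
Traceback (most recent call last):
  File "h.py", line 18, in togo
    print('t=%.2f pos'%s['clock'],s['ee_pos'].round(4),'force',s['force'].round(1),'w',s['grip_width'].round(4),'j',s['joints'].round(2))
                                                                                       ^^^^^^^^^^^^^^^^^^^^^
AttributeError: 'float' object has no attribute 'round'
```

```bash
sed -i "s/s\['grip_width'\].round(4)/round(s['grip_width'],4)/" h.py
python3 - <<'E'
from h import *
togo([.6475,-.069,.231],down(100.3))
E
```

```text
t=0.15 pos [0.1988 0.5921 0.2307] force [-0.1  0.1  0.4] w 0.0855 j [-1.35  0.44  0.03  1.57 -0.01  1.13 -0.08]
shift units [ 1.0596e+01  6.0000e-03 -8.0660e+00] turn units [ 8.000e-03 -3.607e+00 -1.000e-03]
```

```bash
python3 -m creep '[[-1,0.5,0,-0.38,0,0,0],[-1,0.7,0,-0.53,0,0,0],[-1,0.7,0,-0.53,0,0,0],[-1,0.7,0,-0.53,0,0,0],[-1,0.7,0,-0.53,0,0,0]]' 20; python3 -m creep '[[-1,0.7,0,-0.53,0,0,0],[-1,0.7,0,-0.53,0,0,0],[-1,0.7,0,-0.53,0,0,0],[-1,0.7,0,-0.53,0,0,0],[-1,0.7,0,-0.53,0,0,0]]'
python3 - <<'E'
from h import *
togo([.6475,-.069,.231],down(100.3))
E
```

```text
clock: 0.78
ee_pos: [0.3396, 0.3857, 0.2312]
eef_rot: [[0.948, -0.0, 0.318], [-0.318, -0.0, 0.948], [0.0, -1.0, -0.0]]
force: [1.2, 1.2, 0.3]
grip_width: 0.0855
clock: 1.4
ee_pos: [0.488, 0.1683, 0.2313]
eef_rot: [[0.948, 0.0, 0.318], [-0.318, 0.0, 0.948], [-0.0, -1.0, 0.0]]
force: [-0.1, 0.1, 0.0]
grip_width: 0.0854
t=1.40 pos [0.488  0.1683 0.2313] force [-0.1  0.1  0. ] w 0.0854 j [-0.63  0.26  0.24  1.85 -0.07  1.04  0.89]
shift units [ 3.778  0.004 -2.903] turn units [-1.000e-03 -3.606e+00  0.000e+00]
```

```bash
python3 -m creep '[[-1,0.75,0,-0.58,0,0,0],[-1,0.75,0,-0.58,0,0,0],[-1,0.75,0,-0.58,0,0,0],[-1,0.75,0,-0.58,0,0,0],[-1,0.75,0,-0.58,0,0,0]]'; python3 -m creep '[[-1,0,0,0,0,-0.9,0],[-1,0,0,0,0,-0.9,0],[-1,0,0,0,0,-0.9,0],[-1,0,0,0,0,-0.9,0],[-1,0,0,0,0,0,0]]'
python3 - <<'E'
from h import *
togo([.6475,-.069,.231],down(100.3)); f=snap('wrist','w1'); print(proj(f,[.6475,-.069,.094]))
E
```

```text
clock: 2.02
ee_pos: [0.646, -0.0682, 0.231]
eef_rot: [[0.948, -0.0, 0.318], [-0.318, 0.0, 0.948], [-0.0, -1.0, 0.0]]
force: [0.8, 1.5, 0.9]
grip_width: 0.0855
clock: 2.65
ee_pos: [0.6451, -0.0669, 0.231]
eef_rot: [[0.984, -0.001, -0.177], [0.177, 0.0, 0.984], [-0.0, -1.0, 0.0]]
force: [0.6, -0.6, -0.5]
grip_width: 0.0857
t=2.65 pos [ 0.6451 -0.0669  0.231 ] force [ 0.6 -0.6 -0.5] w 0.0857 j [-0.12  0.48  0.21  1.52 -0.11  1.16  1.86]
shift units [ 0.034  0.    -0.042] turn units [-0.003 -0.013 -0.003]
[318.34237979 189.98217257]
```

View pics/w1.png

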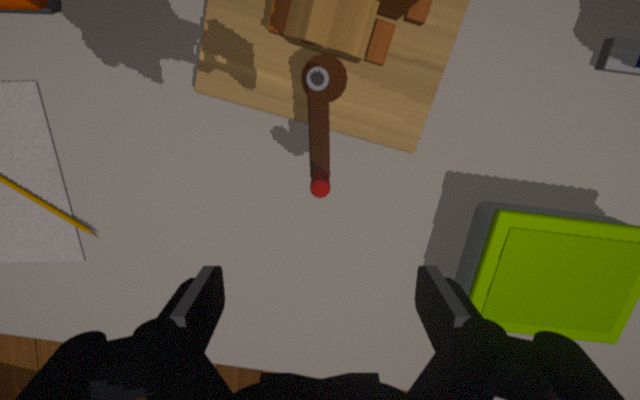

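```bash
python3 -m creep '[[-1,0.03,0.4,-0.04,0,0,0],[-1,0,0.7,0,0,0,0],[-1,0,0.8,0,0,0,0],[-1,0,0.7,0,0,0,0],[-1,0,0.3,0,0,0,0]]' 40;  python3 -m creep '[[1,0,0,0,0,0,0],[1,0,0,0,0,0,0],[1,0,0,0,0,0,0],[1,0,0,0,0,0,0],[1,0,0,0,0,0,0]]' 40
python3 - <<'E'
from h import *
togo([.6475,-.069,.057],down(100.3))
s=env.sense();p=s['ee_pos'][:2]
piv=np.array([.557,-.0853]);d=p-piv;r=np.hypot(*d);a0=np.rad2deg(np.arctan2(d[1],d[0]));print('r,ang',r,a0, 'jig cam',a0+5.3)
E=86.4+3
n=15;R=s['eef_rot'];rot=Ro.from_rotvec([0,-.33*8,0],degrees=True).as_matrix();cur=p.copy()
for i in range(1,n+1):
    a=np.deg2rad(a0+(E-a0)*i/n);q=piv+.092*np.array([np.cos(a),np.sin(a)])
    sh=R.T@np.r_[q-cur,0]/.06;print(sh.round(3));cur=q;R=R@rot
E
```

```text
clock: 3.32
ee_pos: [0.646, -0.0686, 0.0549]
eef_rot: [[0.984, -0.004, -0.176], [0.176, 0.0, 0.984], [-0.004, -1.0, 0.001]]
force: [-0.1, 0.2, 0.3]
grip_width: 0.0855
clock: 3.95
ee_pos: [0.6484, -0.0687, 0.0587]
eef_rot: [[0.984, 0.002, -0.178], [0.178, 0.0, 0.984], [0.002, -1.0, -0.0]]
force: [-1.5, 1.0, 6.5]
grip_width: 0.0171
t=3.95 pos [ 0.6484 -0.0687  0.0587] force [-1.5  1.   6.5] w 0.0171 j [-0.09  0.65  0.17  1.69 -0.15  0.81  1.9 ]
shift units [-0.015  0.028 -0.003] turn units [ 0.001 -0.007  0.016]
r,ang 0.09286766388111661 10.324572981303167 jig cam 15.624572981303167
[-0.021 -0.     0.141]
[-0.013 -0.     0.14 ]
[-0.02 -0.    0.14]
[-0.026 -0.     0.139]
[-0.032 -0.     0.137]
[-0.039 -0.     0.136]
[-0.045 -0.     0.134]
[-0.051 -0.     0.132]
[-0.057 -0.     0.129]
[-0.063 -0.     0.126]
[-0.068 -0.     0.123]
[-0.074 -0.     0.12 ]
[-0.079 -0.     0.117]
[-0.085 -0.     0.113]
[-0.09  -0.     0.109]
```

```bash
python3 -m creep '[[1,0,-0.07,0,0,0,0],[1,-0.02,0,0.14,0,-0.33,0],[1,-0.013,0,0.14,0,-0.33,0],[1,-0.02,0,0.14,0,-0.33,0],[1,-0.026,0,0.139,0,-0.33,0]]'; python3 -m creep '[[1,-0.032,0,0.137,0,-0.33,0],[1,-0.039,0,0.136,0,-0.33,0],[1,-0.045,0,0.134,0,-0.33,0],[1,-0.051,0,0.132,0,-0.33,0],[1,-0.057,0,0.129,0,-0.33,0]]'
python3 - <<'E'
from h import *
togo([.5628,.0065,.06],down(140))
s=env.sense();p=s['ee_pos'][:2]
piv=np.array([.557,-.0853]);d=p-piv;r=np.hypot(*d);a0=np.rad2deg(np.arctan2(d[1],d[0]));print('r,ang',r,a0, 'jig cam',a0+5.3)
E
```

```text
clock: 4.58
ee_pos: [0.6357, -0.037, 0.06]
eef_rot: [[0.934, 0.002, -0.358], [0.358, -0.0, 0.934], [0.001, -1.0, -0.001]]
force: [10.1, -0.3, -21.7]
grip_width: 0.0168
clock: 5.2
ee_pos: [0.6057, -0.0068, 0.0606]
eef_rot: [[0.827, 0.001, -0.562], [0.562, 0.0, 0.827], [0.001, -1.0, -0.0]]
force: [8.6, 0.4, -18.0]
grip_width: 0.0169
t=5.20 pos [ 0.6057 -0.0068  0.0606] force [  8.6   0.4 -18. ] w 0.0169 j [-0.12  0.59  0.06  1.8  -0.05  0.76  2.13]
shift units [-0.468  0.009  0.585] turn units [ 0.004 -1.979  0.008]
r,ang 0.09243178824572207 58.176067461118116 jig cam 63.47606746111811
```

```bash
python3 -m creep '[[1,-0.063,0.05,0.126,0,-0.33,0],[1,-0.068,0,0.123,0,-0.33,0],[1,-0.074,0,0.12,0,-0.33,0],[1,-0.079,0,0.117,0,-0.33,0],[1,-0.085,0,0.113,0,-0.33,0]]'; python3 -m creep '[[1,-0.07,0,0.09,0,0,0],[1,0,0,0,0,0,0],[1,0,0,0,0,0,0],[1,0,0,0,0,0,0],[1,0,0,0,0,0,0]]'
python3 - <<'E'
from h import *
togo([.5628,.0065,.06],down(140))
s=env.sense();p=s['ee_pos'][:2]
piv=np.array([.557,-.0853]);d=p-piv;r=np.hypot(*d);a0=np.rad2deg(np.arctan2(d[1],d[0]));print('r,ang',r,a0, 'jig cam',a0+5.3)
E
```

```text
clock: 5.82
ee_pos: [0.5701, 0.0061, 0.0602]
eef_rot: [[0.678, 0.009, -0.735], [0.735, 0.0, 0.678], [0.006, -1.0, -0.007]]
force: [8.7, -0.1, 0.7]
grip_width: 0.0169
clock: 6.45
ee_pos: [0.5608, 0.0064, 0.06]
eef_rot: [[0.68, 0.004, -0.733], [0.733, 0.0, 0.68], [0.003, -1.0, -0.003]]
force: [2.8, -0.8, 7.0]
grip_width: 0.0169
t=6.45 pos [0.5608 0.0064 0.06  ] force [ 2.8 -0.8  7. ] w 0.0169 j [-0.1   0.53 -0.01  1.91  0.01  0.69  2.28]
shift units [ 0.024 -0.    -0.023] turn units [ 0.023 -0.353  0.02 ]
r,ang 0.09178761689592263 87.61809827632239 jig cam 92.91809827632238
```

```bash
python3 -m creep '[[1,-0.045,0,0.05,0,0,0],[1,-0.045,0,0.05,0,0,0],[1,0,0,0,0,0,0],[1,0,0,0,0,0,0],[1,0,0,0,0,0,0]]'
python3 - <<'E'
from h import *
s=env.sense();p=s['ee_pos'][:2]
piv=np.array([.557,-.0853]);d=p-piv;r=np.hypot(*d);a0=np.rad2deg(np.arctan2(d[1],d[0]));print('r,ang',r,a0, 'jig cam',a0+5.3)
E
```

```text
clock: 7.08
ee_pos: [0.5603, 0.0064, 0.0604]
eef_rot: [[0.68, 0.018, -0.733], [0.733, 0.0, 0.68], [0.012, -1.0, -0.013]]
force: [30.1, -2.2, -19.9]
grip_width: 0.0169
r,ang 0.09176465597786479 87.9264325167409 jig cam 93.2264325167409
```

```bash
python3 -m creep '[[1,0.085,0,-0.09,0,0,0],[-1,0,0,0,0,0,0],[-1,0,0,0,0,0,0],[-1,0,0,0,0,0,0],[-1,0,-0.3,0,0,0,0]]';python3 -m creep '[[-1,0,-0.6,0,0,0,0],[-1,0,-0.8,0,0,0,0],[-1,0,-0.8,0,0,0,0],[-1,0,-0.6,0,0,0,0],[-1,0,0,0,0,0,0]]'
python3 - <<'E'
from h import *
togo([.478,.2585,.24],down(93))
f=snap('wrist','w2');t=snap('top','t2')
P=pts(t);c=t['color'].astype(int);m=(c[...,0]>110)&(c[...,1]<45)&(c[...,2]<45)&(P[...,2]>.03)
print(m.sum(),P[m].round(4))
x=cv2.resize(t['color'][110:260,220:400],None,fx=4,fy=4,interpolation=cv2.INTER_CUBIC);cv2.imwrite('pics/t2c.png',x[:,:,::-1])
E
```

```text
clock: 7.7
ee_pos: [0.5566, 0.0067, 0.0756]
eef_rot: [[0.679, -0.003, -0.734], [0.734, -0.0, 0.679], [-0.002, -1.0, 0.002]]
force: [-0.1, 0.4, 0.4]
grip_width: 0.0852
clock: 8.32
ee_pos: [0.5594, 0.007, 0.2475]
eef_rot: [[0.679, 0.005, -0.734], [0.734, 0.001, 0.679], [0.004, -1.0, -0.004]]
force: [-0.3, 0.3, 0.0]
grip_width: 0.0854
t=8.32 pos [0.5594 0.007  0.2475] force [-0.3  0.3  0. ] w 0.0854 j [-0.11  0.31  0.    1.72 -0.    1.11  2.29]
shift units [2.153 0.121 3.844] turn units [0.013 5.525 0.038]
0 []
```

View pics/w2.png

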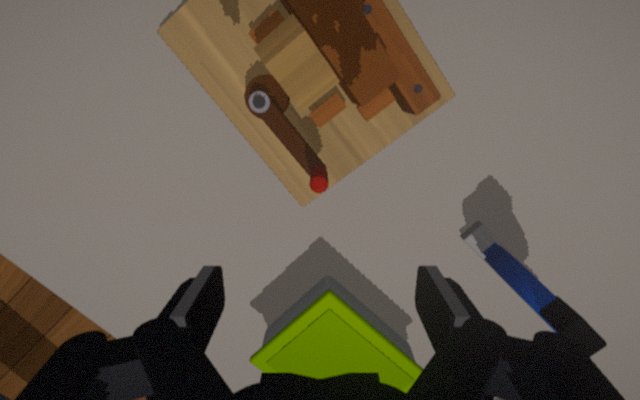

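View pics/t2c.png

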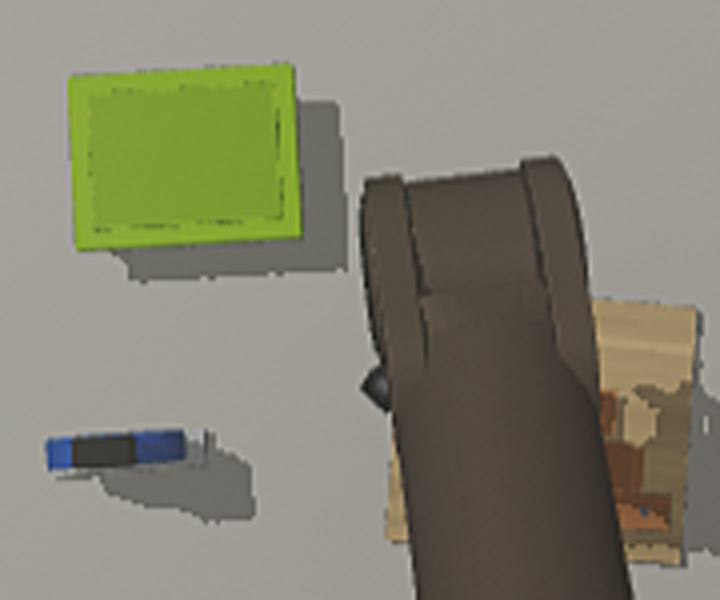

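```bash
python3 -m creep '[[-1,0.43,0,0.77,0,0,0],[-1,0.43,0,0.77,0,0,0],[-1,0.43,0,0.77,0,0,0],[-1,0.43,0,0.77,0,0,0],[-1,0.43,0,0.77,0,0,0]]'
for i in 1 ; do python3 -m creep '[[-1,0,0,0,0,1,0],[-1,0,0,0,0,1,0],[-1,0,0,0,0,1,0],[-1,0,0,0,0,1,0],[-1,0,0,0,0,1,0]]'; done
python3 - <<'E'
from h import *
togo([.478,.2585,.24],down(273.4))
t=snap('top','t3');f=dict(np.load('pics/w2.npz'))
for n,f in (('w2',f),('t3',t)):
  P=pts(f);c=f['color'].astype(int);m=(c[...,0]>110)&(c[...,1]<45)&(c[...,2]<45)&(P[...,2]>.03)
  print(n,m.sum(),P[m].mean(0).round(4))
  def R(n,zl,zh,xl,xh,yl,yh):
    m=(P[...,2]>zl)&(P[...,2]<zh)&(P[...,0]>xl)&(P[...,0]<xh)&(P[...,1]>yl)&(P[...,1]<yh)
    q=P[m]
    if len(q)<20: return
    (c,w,a)=cv2.minAreaRect(q[:,:2].astype(np.float32));print(n,m.sum(),np.round(c,4),np.round(w,4),round(a,2),'mean',q.mean(0).round(4))
  R('offcut',.106,.114,.4,.54,-.2,.03)
  R('fence',.066,.074,.38,.449,-.25,.05)
  R('stud',.06,.079,.489,.54,-.13,-.03)
  R('lug',.144,.152,.42,.54,.15,.35)
E
```

```text
clock: 9.05
ee_pos: [0.4747, 0.2594, 0.2429]
eef_rot: [[0.679, -0.002, -0.734], [0.734, -0.001, 0.679], [-0.003, -1.0, 0.001]]
force: [0.0, -0.5, 0.5]
grip_width: 0.0851
clock: 9.68
ee_pos: [0.4753, 0.2578, 0.2428]
eef_rot: [[0.993, -0.003, -0.121], [0.121, -0.002, 0.993], [-0.003, -1.0, -0.001]]
force: [-0.4, 0.2, -0.0]
grip_width: 0.0855
t=9.68 pos [0.4753 0.2578 0.2428] force [-0.4  0.2 -0. ] w 0.0855 j [-0.6   0.29  0.01  1.76 -0.    1.09  1.1 ]
shift units [0.046 0.046 0.005] turn units [-3.1000e-02 -2.2057e+01 -1.7000e-02]
w2 195 [0.562  0.0048 0.0958]
offcut 5760 [ 0.4658 -0.0675] [0.0947 0.0384] 84.72 mean [ 0.4676 -0.0626  0.1103]
fence 3041 [ 0.4345 -0.0312] [0.1124 0.025 ] 84.85 mean [ 0.4334 -0.0287  0.0702]
stud 3691 [ 0.5073 -0.0848] [0.07   0.0425] 84.91 mean [ 0.5085 -0.0842  0.0712]
lug 980 [0.4755 0.2571] [0.0235 0.0455] 4.63 mean [0.4742 0.2533 0.1478]
t3 3 [0.5611 0.0098 0.0902]
offcut 402 [ 0.4664 -0.0789] [0.1195 0.0376] 84.48 mean [ 0.4666 -0.0785  0.1099]
fence 444 [ 0.4335 -0.0738] [0.2    0.0276] 84.62 mean [ 0.4322 -0.0786  0.0701]
stud 283 [ 0.5093 -0.0834] [0.0714 0.0415] 86.61 mean [ 0.5093 -0.0815  0.0705]
```

```bash
A='x'; python3 -m creep '[[-1,0,0,0,0,1,0],[-1,0,0,0,0,1,0],[-1,0,0,0,0,1,0],[-1,0,0,0,0,1,0],[-1,0,0,0,0,1,0]]' >/dev/null; python3 -m creep '[[-1,0,0,0,0,1,0],[-1,0,0,0,0,1,0],[-1,0,0,0,0,1,0],[-1,0,0,0,0,1,0],[-1,0,0,0,0,1,0]]'>/dev/null; python3 -m creep '[[-1,0,0,0,0,1,0],[-1,0,0,0,0,1,0],[-1,0,0,0,0,1,0],[-1,0,0,0,0,1,0],[-1,0,0,0,0,1,0]]' ; python3 -m creep '[[-1,0,0,0,0,1,0],[-1,0,0,0,0,1,0],[-1,0,0,0,0,1,0],[-1,0,0,0,0,1,0],[-1,0,0,0,0,1,0]]'
python3 - <<'E'
from h import *
togo([.478,.2585,.24],down(273.4))
f=snap('wrist','w3')
P=pts(f)
for zl,zh in((.143,.152),(.01,.018)):
    m=(P[...,2]>zl)&(P[...,2]<zh)&(P[...,0]>.44)&(P[...,0]<.54)&(P[...,1]>.18)&(P[...,1]<.34)
    q=P[m];(c,w,a)=cv2.minAreaRect(q[:,:2].astype(np.float32));print(m.sum(),np.round(c,4),np.round(w,4),round(a,2),'mean',q.mean(0).round(4))
E
```

```text
clock: 11.6
ee_pos: [0.4755, 0.258, 0.2432]
eef_rot: [[-0.39, -0.002, 0.921], [-0.921, -0.002, -0.39], [0.002, -1.0, -0.001]]
force: [-1.0, 0.0, 0.1]
grip_width: 0.0851
clock: 12.22
ee_pos: [0.4755, 0.2579, 0.2432]
eef_rot: [[-0.89, -0.002, 0.455], [-0.455, -0.002, -0.89], [0.002, -1.0, 0.001]]
force: [0.3, -0.0, 0.0]
grip_width: 0.0855
t=12.22 pos [0.4755 0.2579 0.2432] force [ 0.3 -0.   0. ] w 0.0855 j [-1.01  0.3   0.53  1.79 -0.17  1.09 -1.51]
shift units [-0.042  0.054  0.011] turn units [-0.008  2.959  0.016]
1758 [0.4765 0.2582] [0.0242 0.044 ] 3.41 mean [0.4775 0.2588 0.1479]
643 [0.4778 0.2585] [0.0299 0.1295] 4.57 mean [0.4851 0.2733 0.0139]
```

View pics/w3.png

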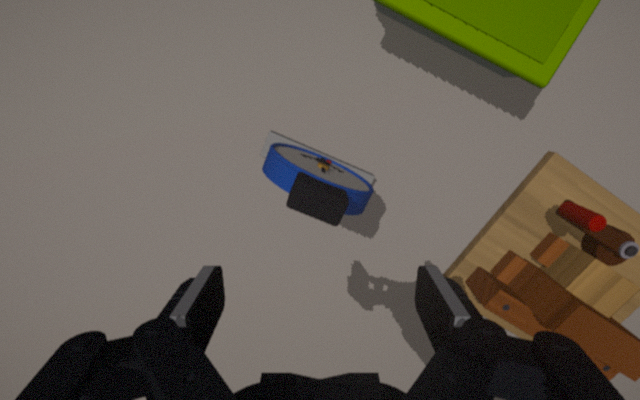

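```bash
python3 -m creep '[[-1,0,0,0,0,1,0],[-1,0,0,0,0,1,0],[-1,0,0,0,0,1,0],[-1,-0.03,0.3,0,0,0,0],[-1,0,0.3,0,0,0,0]]'
python3 - <<'E'
from h import *
togo([.477,.2583,.114],down(274))
f=snap('wrist','w4')
E
```

```text
clock: 12.9
ee_pos: [0.4775, 0.2583, 0.2072]
eef_rot: [[-0.998, -0.001, 0.06], [-0.06, -0.001, -0.998], [0.001, -1.0, 0.001]]
force: [0.4, -0.6, -0.0]
grip_width: 0.0854
t=12.90 pos [0.4775 0.2583 0.2072] force [ 0.4 -0.6 -0. ] w 0.0854 j [-1.05  0.36  0.61  1.84 -0.24  1.02 -1.86]
shift units [ 0.008  1.553 -0.002] turn units [-0.006 -0.068  0.006]
```

View pics/w4.png

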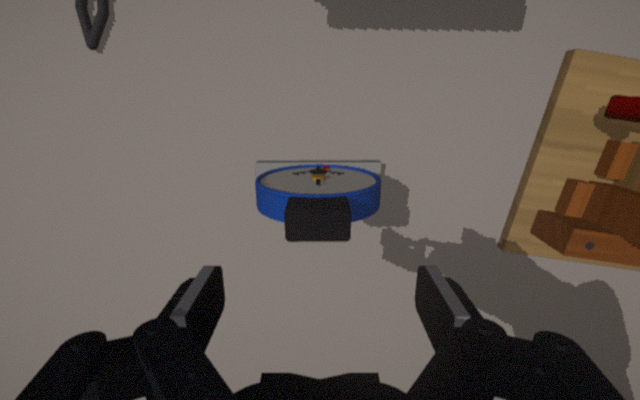

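```bash
python3 -m creep '[[-1,0,0.35,0,0,0,0],[-1,0,0.45,0,0,0,0],[-1,0,0.4,0,0,0,0],[-1,0,0.25,0,0,0,0],[-1,0,0.1,0,0,0,0]]' 50; python3 -m creep '[[1,0,0,0,0,0,0],[1,0,0,0,0,0,0],[1,0,0,0,0,0,0],[1,0,0,0,0,0,0],[1,0,0,0,0,0,0]]' 50
python3 - <<'E'
from h import *
togo([.477,.2583,.114],down(274))
f=snap('wrist','w5');s=snap('scene','s5')
x=np.vstack([cv2.resize(f['color'][100:250,200:420],(800,545),interpolation=cv2.INTER_CUBIC)]);cv2.imwrite('pics/w5c.png',x[:,:,::-1])
x=cv2.resize(s['color'][150:250,350:480],None,fx=6,fy=6,interpolation=cv2.INTER_CUBIC);cv2.imwrite('pics/s5c.png',x[:,:,::-1])
E
```

```text
clock: 13.58
ee_pos: [0.4776, 0.2582, 0.1147]
eef_rot: [[-0.998, -0.001, 0.057], [-0.057, -0.001, -0.998], [0.001, -1.0, 0.001]]
force: [0.6, -0.6, 1.1]
grip_width: 0.0852
clock: 14.2
ee_pos: [0.4786, 0.2589, 0.1164]
eef_rot: [[-0.998, 0.001, 0.056], [-0.056, 0.001, -0.998], [-0.001, -1.0, -0.001]]
force: [0.1, 0.2, 5.9]
grip_width: 0.0433
t=14.20 pos [0.4786 0.2589 0.1164] force [0.1 0.2 5.9] w 0.0433 j [-0.99  0.47  0.55  1.94 -0.33  0.82 -1.78]
shift units [0.027 0.039 0.008] turn units [ 0.007 -0.097 -0.009]
```

View pics/w5c.png

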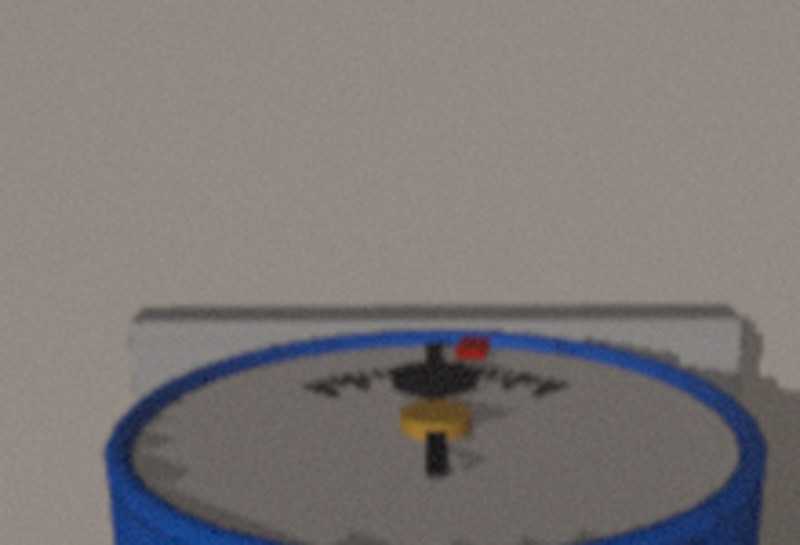

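View pics/s5c.png

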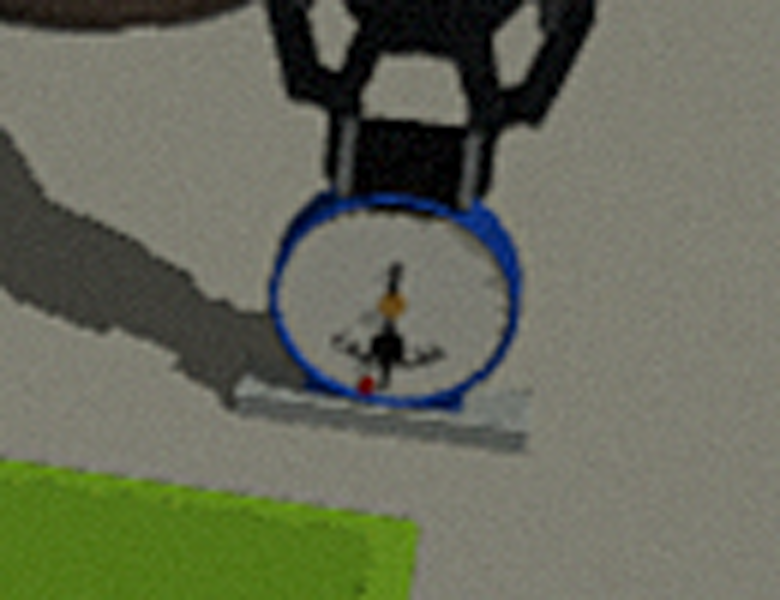

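```bash
cat >> h.py <<'E'
def tab_px(f):
    c=f['color'].astype(float);r=c[...,0]-np.maximum(c[...,1],c[...,2]);r[r<40]=0
    r[:, :180]=0; r[:,460:]=0; r[:80]=0;r[260:]=0
    n,l,st,ce=cv2.connectedComponentsWithStats((r>0).astype(np.uint8))
    k=1+np.argmax(st[1:,4]);m=l==k;v,u=np.nonzero(m);w=r[m];return np.array([(u*w).sum(),(v*w).sum()])/w.sum(),st[k]
def ray(f,px):
    K=f['intrinsics'];d=f['R'].T@np.array([(px[0]-K[0,2])/K[0,0],(px[1]-K[1,2])/K[1,1],1]);o=-f['R'].T@f['t'];return o,d
def ongauge(f,px,org,Rg,xp):
    o,d=ray(f,px);o=Rg.T@(o-org);d=Rg.T@d;s=(xp-o[0])/d[0];q=o+s*d;y,z=q[1],q[2]-.068
    return y,z,np.hypot(y,z),np.rad2deg(np.arctan2(y,-z))
E
python3 - <<'E'
from h import *
f=dict(np.load('pics/w5.npz'))
px,st=tab_px(f);print(px,st)
s=env.sense();Rt=s['eef_rot'];
Rg=np.c_[-Rt[:,0],-Rt[:,2],-Rt[:,1]];print(Rg.round(3))
org=np.array([s['ee_pos'][0],s['ee_pos'][1],0.0])
for xp in (.010,.011,.012,.013,.014):
    print(xp,np.round(ongauge(f,px,org,Rg,xp),4),np.round(ongauge(f,(200+435/3.636,100+346/3.636),org,Rg,xp),4))
# hub, housing back check
P=pts(f);q=P[int(px[1]),int(px[0])];print(Rg.T@(q-org))
E
```

```text
[329.19979682 196.2346766 ] [325 194   9   5  42]
[[ 0.998 -0.056 -0.001]
 [ 0.056  0.998 -0.001]
 [ 0.001  0.001  1.   ]]
0.01 [-8.40000e-03 -3.98000e-02  4.07000e-02 -1.19449e+01] [-1.5000e-03 -4.2500e-02  4.2500e-02 -2.0128e+00]
0.011 [-8.30000e-03 -3.66000e-02  3.76000e-02 -1.28127e+01] [-1.5000e-03 -3.9300e-02  3.9300e-02 -2.1758e+00]
0.012 [-8.20000e-03 -3.34000e-02  3.44000e-02 -1.38399e+01] [-1.5000e-03 -3.6000e-02  3.6000e-02 -2.3682e+00]
0.013 [-8.10000e-03 -3.02000e-02  3.13000e-02 -1.50738e+01] [-1.5000e-03 -3.2700e-02  3.2800e-02 -2.5988e+00]
0.014 [-8.00000e-03 -2.70000e-02  2.81000e-02 -1.65824e+01] [-1.5000e-03 -2.9500e-02  2.9500e-02 -2.8802e+00]
[ 0.00980859 -0.00831874  0.02696244]
```

```bash
cat >> h.py <<'E'
H=.1164
def tgt(L,yaw=-5.3,org=(.5015,-.0995,.077)):
    Rg=Ro.from_euler('z',yaw,degrees=True).as_matrix()@Ro.from_euler('x',L,degrees=True).as_matrix()
    return np.array(org)+Rg@[0,0,H],np.c_[-Rg[:,0],-Rg[:,2],-Rg[:,1]]
E
python3 -m creep '[[1,0,-0.15,0,0,0,0],[1,0,-0.4,0,0,0,0],[1,0,-0.6,0,0,0,0],[1,0,-0.6,0,0,0,0],[1,0,-0.6,0,0,0,0]]'; python3 -m creep '[[1,0,-0.4,0,0,0,0],[1,0,0,0,0,0,0],[1,0,0,0,0,0,0],[1,0,0,0,0,0,0],[1,0,0,0,0,0,0]]'
python3 - <<'E'
from h import *
p,R=tgt(9,org=(.5015,-.0995,.16));print(p,R.round(3))
togo(p,R)
f=snap('wrist','w6')
x=cv2.resize(f['color'][100:250,200:420],(800,545),interpolation=cv2.INTER_CUBIC);cv2.imwrite('pics/w6c.png',x[:,:,::-1])
# crown profile from w2
f=dict(np.load('pics/w2.npz'));P=pts(f)
a=np.deg2rad(-5.3);ex=np.array([np.cos(a),np.sin(a)]);ey=np.array([-ex[1],ex[0]])
l=(P[...,:2]-[.4923,-.0793])@np.c_[ex,ey]
m=(l[...,0]>-.003)&(l[...,0]<.034)&(abs(l[...,1])<.05)&(P[...,2]>.055)
for y in np.arange(-.042,.036,.004):
    k=m&(abs(l[...,1]-y)<.002); print(round(y,3),k.sum(),np.median(P[k][:,2]).round(4) if k.sum() else '')
for z,nm in((.11,'offcut'),):
    k=(abs(P[...,2]-.11)<.004)&(abs(l[...,1])<.05);print(nm,np.percentile(l[k][:,0],[1,50,99]))
E
```

```text
clock: 14.92
ee_pos: [0.4776, 0.2582, 0.258]
eef_rot: [[-0.998, -0.0, 0.056], [-0.056, -0.0, -0.998], [0.0, -1.0, 0.0]]
force: [-0.4, 0.9, -3.0]
grip_width: 0.0433
clock: 15.55
ee_pos: [0.4777, 0.2583, 0.2797]
eef_rot: [[-0.998, -0.001, 0.056], [-0.056, -0.001, -0.998], [0.001, -1.0, 0.001]]
force: [-0.3, 0.1, -2.1]
grip_width: 0.0435
[ 0.49981803 -0.11763112  0.27496692] [[-0.996  0.014 -0.091]
 [ 0.092  0.156 -0.983]
 [-0.    -0.988 -0.156]]
t=15.55 pos [0.4777 0.2583 0.2797] force [-0.3  0.1 -2.1] w 0.0435 j [-1.09  0.29  0.64  1.74 -0.18  1.18 -1.91]
shift units [-0.02   0.085  6.276] turn units [-1.13   1.059  0.091]
-0.042 0 
-0.038 141 0.0645
-0.034 184 0.0672
-0.03 186 0.07
-0.026 188 0.0729
-0.022 197 0.0759
-0.018 226 0.0767
-0.014 218 0.076
-0.01 226 0.0744
-0.006 216 0.0722
-0.002 200 0.0707
0.002 198 0.0713
0.006 200 0.0723
0.01 192 0.0731
0.014 202 0.0721
0.018 191 0.0698
0.022 188 0.0675
0.026 1252 0.3902
0.03 127 0.0631
0.034 0 
offcut [-0.04586241 -0.0255701  -0.00843698]
```

View pics/w6c.png

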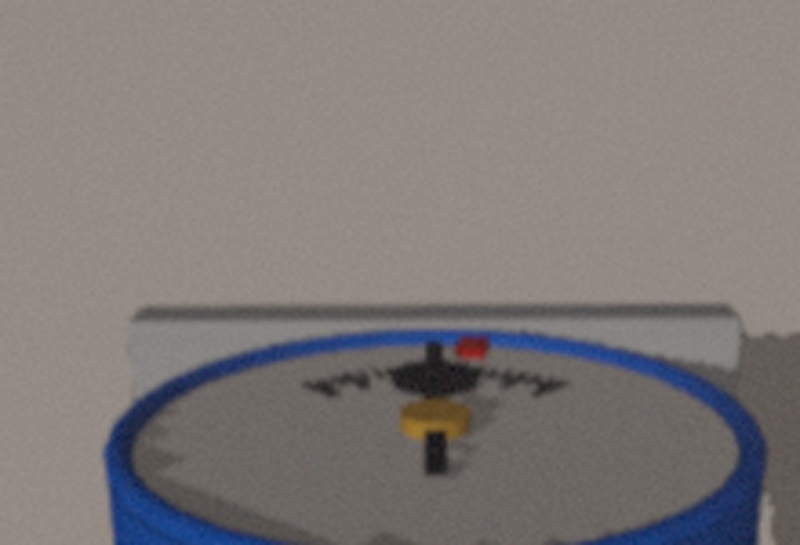

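```bash
python3 -m creep '[[1,0,0,0.4,0,0,0],[1,0,0,0.7,0,0,0],[1,0,0,0.8,0,0,0],[1,0,0,0.8,0,0,0],[1,0,0,0.8,0,0,0]]'; python3 -m creep '[[1,0,0,0.8,0,0,0],[1,0,0,0.8,0,0,0],[1,0,0,0.6,0,0,0],[1,0,0,0.4,0,0,0],[1,0,0,0,0,0,0]]';  python3 -m creep '[[1,0,0,0,-0.4,0.35,0],[1,0,0,0,-0.4,0.35,0],[1,0,0,0,-0.38,0.36,0],[1,0,0,0,0,0,0],[1,0,0,0,0,0,0]]'
python3 - <<'E'
from h import *
p,R=tgt(9.5,org=(.5025,-.0995,.11));togo(p,R)
E
```

```text
clock: 16.23
ee_pos: [0.4894, 0.0462, 0.2806]
eef_rot: [[-0.998, 0.0, 0.055], [-0.055, 0.0, -0.998], [-0.0, -1.0, -0.0]]
force: [0.6, 1.0, -2.6]
grip_width: 0.0433
clock: 16.85
ee_pos: [0.4976, -0.1102, 0.2806]
eef_rot: [[-0.999, 0.0, 0.051], [-0.051, -0.001, -0.999], [-0.0, -1.0, 0.001]]
force: [-0.1, -0.4, -2.6]
grip_width: 0.043
clock: 17.48
ee_pos: [0.4984, -0.1065, 0.2804]
eef_rot: [[-0.996, 0.002, -0.09], [0.09, 0.163, -0.983], [0.012, -0.987, -0.163]]
force: [-0.6, -0.1, -1.7]
grip_width: 0.0434
t=17.48 pos [ 0.4984 -0.1065  0.2804] force [-0.6 -0.1 -1.7] w 0.0434 j [-0.42  0.28  0.82  1.8  -0.38  1.24 -1.13]
shift units [-0.069  0.881  0.346] turn units [-0.018  0.006  0.091]
```

```bash
python3 -m creep '[[1,-0.035,0.2,0.17,0,0,0.09],[1,-0.035,0.35,0.17,0,0,0],[1,0,0.33,0,0,0,0],[1,0,0,0,0,0,0],[1,0,0,0,0,0,0]]'
python3 - <<'E'
from h import *
p,R=tgt(9.5,org=(.5015,-.0995,.077));togo(p,R)
f=snap('wrist','w7');s=snap('scene','s7')
x=cv2.resize(f['color'][100:260,160:480],(800,400),interpolation=cv2.INTER_CUBIC);cv2.imwrite('pics/w7c.png',x[:,:,::-1])
x=cv2.resize(s['color'][100:240,220:370],None,fx=4.2,fy=4.2,interpolation=cv2.INTER_CUBIC);cv2.imwrite('pics/s7c.png',x[:,:,::-1])
print(tab_px(f))
E
```

```text
clock: 18.1
ee_pos: [0.5016, -0.119, 0.2254]
eef_rot: [[-0.996, 0.016, -0.092], [0.093, 0.162, -0.982], [-0.001, -0.987, -0.163]]
force: [0.3, -0.8, -2.2]
grip_width: 0.0433
t=18.10 pos [ 0.5016 -0.119   0.2254] force [ 0.3 -0.8 -2.2] w 0.0433 j [-0.36  0.34  0.8   1.87 -0.45  1.12 -1.03]
shift units [0.031 0.552 0.088] turn units [-0.015 -0.004 -0.005]
(array([200.63640083, 129.53148892]), array([188, 118,  37,  24, 524], dtype=int32))
```

View pics/w7c.png

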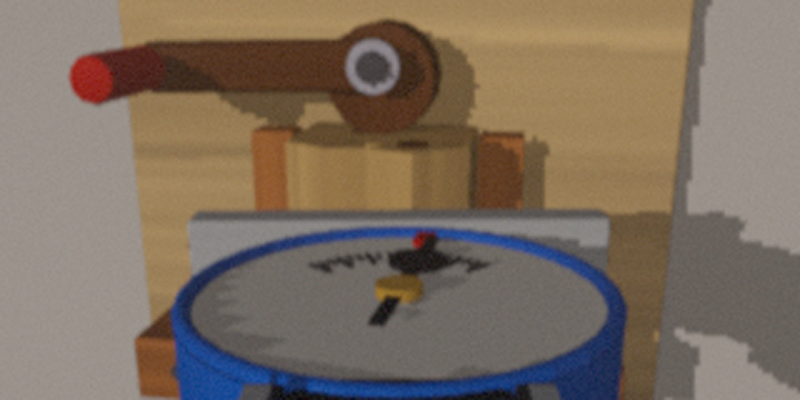

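View pics/s7c.png

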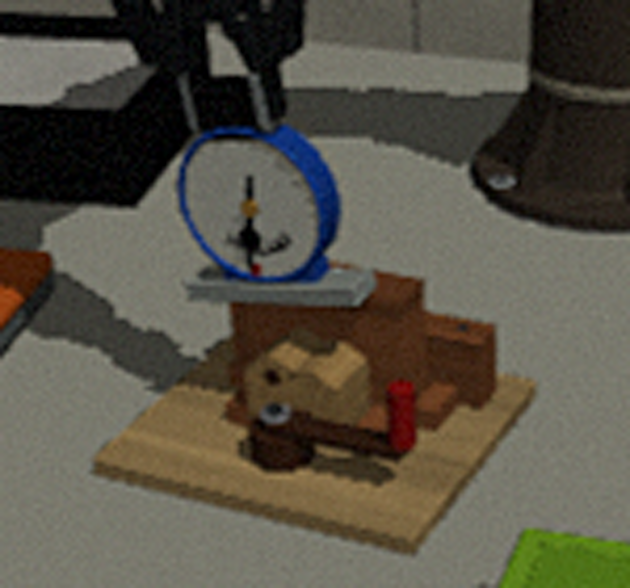

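```bash
python3 -m creep '[[1,0,0.15,0.04,0,0,0],[1,0,0.2,0.04,0,0,0],[1,0,0.1,0,0,0,0],[1,0,0,0,0,0,0],[1,0,0,0,0,0,0]]'; python3 -m creep '[[1,0,0,0,0,0,0],[1,0,0,0,0,0,0],[1,0,0,0,0,0,0],[1,0,0,0,0,0,0],[1,0,0,0,0,0,0]]'
python3 - <<'E'
from h import *
p,R=tgt(9.5,org=(.5015,-.0995,.077));togo(p,R)
f=snap('wrist','w8');s=snap('scene','s8');t=snap('top','t8')
x=cv2.resize(f['color'][170:230,260:400],(798,342),interpolation=cv2.INTER_CUBIC);cv2.imwrite('pics/w8c.png',x[:,:,::-1])
x=cv2.resize(s['color'][120:240,235:355],None,fx=5,fy=5,interpolation=cv2.INTER_CUBIC);cv2.imwrite('pics/s8c.png',x[:,:,::-1])
x=cv2.resize(t['color'][150:260,300:410],None,fx=5,fy=5,interpolation=cv2.INTER_CUBIC);cv2.imwrite('pics/t8c.png',x[:,:,::-1])
E
```

```text
clock: 18.82
ee_pos: [0.5015, -0.1192, 0.1977]
eef_rot: [[-0.996, 0.015, -0.092], [0.093, 0.163, -0.982], [-0.0, -0.987, -0.163]]
force: [-0.9, -0.7, -2.9]
grip_width: 0.0436
clock: 19.45
ee_pos: [0.5014, -0.119, 0.1976]
eef_rot: [[-0.996, 0.015, -0.092], [0.093, 0.163, -0.982], [-0.0, -0.987, -0.163]]
force: [-0.5, -0.0, -2.3]
grip_width: 0.0433
t=19.45 pos [ 0.5014 -0.119   0.1976] force [-0.5 -0.  -2.3] w 0.0433 j [-0.34  0.38  0.78  1.91 -0.48  1.07 -0.99]
shift units [0.028 0.097 0.012] turn units [-0.011 -0.006 -0.002]
```

View pics/w8c.png

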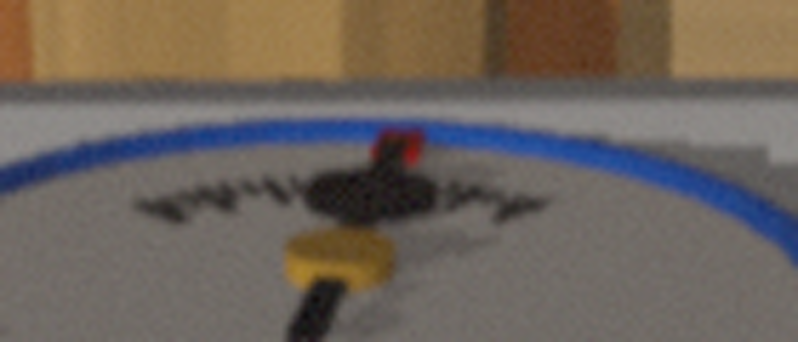

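View pics/s8c.png

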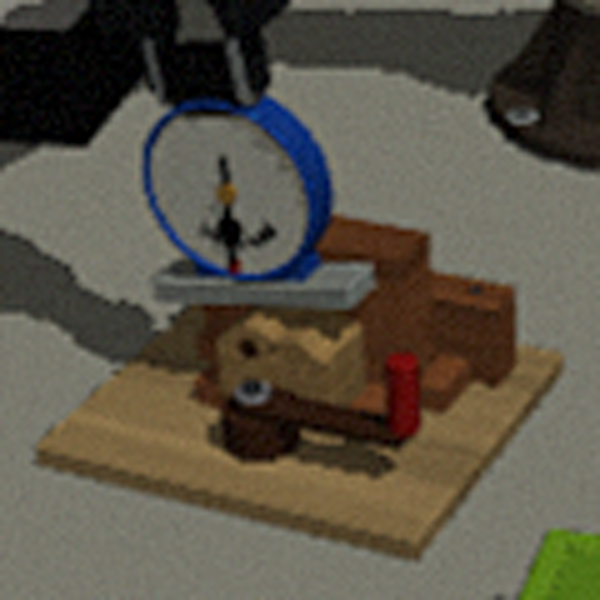

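View pics/t8c.png

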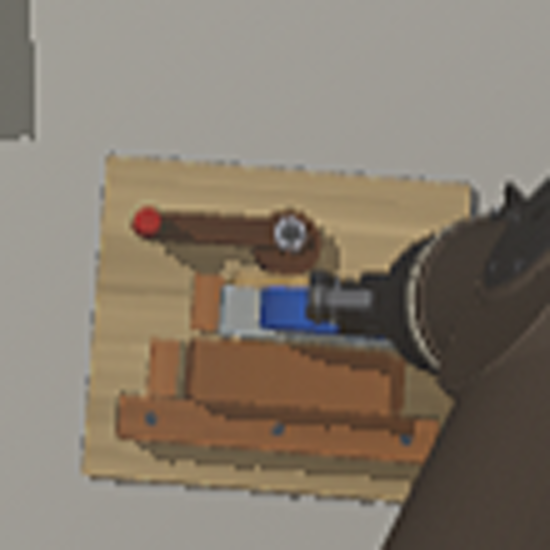

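Run:
```python
from h import *
a=np.deg2rad(-5.3);ex=np.array([np.cos(a),np.sin(a)]);ey=np.array([-ex[1],ex[0]])
f=dict(np.load('pics/t8.npz'));P=pts(f);l=(P[...,:2]-[.4923,-.0793])@np.c_[ex,ey]
c=f['color'].astype(int);grey=(c.max(-1)-c.min(-1)<25)&(c.min(-1)>90)
v,u=np.nonzero((l[...,1]>.015)&(l[...,1]<.045)&(l[...,0]>-.06)&(l[...,0]<.045)&(P[...,2]>.03))
for uu in sorted(set(u))[::2]:
    k=v[u==uu]; print(uu,[(tuple((1000*l[vv,uu]).round(0).astype(int)),int(1000*P[vv,uu,2]),int(grey[vv,uu])) for vv in sorted(k)])
```

```text
341 [((np.int64(-53), np.int64(45)), 66, 0), ((np.int64(-56), np.int64(45)), 71, 0), ((np.int64(-59), np.int64(45)), 77, 0)]
343 [((np.int64(34), np.int64(43)), 31, 0), ((np.int64(27), np.int64(43)), 39, 0), ((np.int64(24), np.int64(42)), 31, 0), ((np.int64(15), np.int64(41)), 30, 0), ((np.int64(11), np.int64(41)), 32, 0), ((np.int64(8), np.int64(41)), 35, 0), ((np.int64(-10), np.int64(45)), 112, 0), ((np.int64(-13), np.int64(44)), 108, 0), ((np.int64(-16), np.int64(44)), 108, 0), ((np.int64(-19), np.int64(44)), 109, 0), ((np.int64(-22), np.int64(43)), 108, 0), ((np.int64(-25), np.int64(44)), 113, 0), ((np.int64(-28), np.int64(43)), 106, 0), ((np.int64(-31), np.int64(43)), 113, 0), ((np.int64(-34), np.int64(43)), 113, 0), ((np.int64(-37), np.int64(43)), 112, 0), ((np.int64(-40), np.int64(42)), 106, 0), ((np.int64(-43), np.int64(42)), 108, 0), ((np.int64(-46), np.int64(39)), 68, 0), ((np.int64(-49), np.int64(39)), 68, 0), ((np.int64(-52), np.int64(39)), 71, 0), ((np.int64(-55), np.int64(38)), 67, 0), ((np.int64(-58), np.int64(38)), 67, 0)]
345 [((np.int64(24), np.int64(41)), 110, 1), 
[... 4620 characters left out ...]
(18)), 108, 0), ((np.int64(-44), np.int64(17)), 107, 0)]
353 [((np.int64(24), np.int64(21)), 163, 1), ((np.int64(21), np.int64(21)), 162, 0), ((np.int64(18), np.int64(20)), 162, 0), ((np.int64(15), np.int64(21)), 168, 0), ((np.int64(12), np.int64(20)), 167, 0), ((np.int64(9), np.int64(20)), 164, 0), ((np.int64(6), np.int64(20)), 166, 0), ((np.int64(3), np.int64(20)), 166, 0), ((np.int64(1), np.int64(17)), 137, 0)]
355 [((np.int64(24), np.int64(16)), 175, 0), ((np.int64(21), np.int64(15)), 168, 0), ((np.int64(18), np.int64(16)), 175, 0), ((np.int64(15), np.int64(15)), 174, 0), ((np.int64(12), np.int64(15)), 174, 0), ((np.int64(9), np.int64(15)), 179, 0), ((np.int64(6), np.int64(15)), 178, 0)]
```

```bash
python3 -m creep '[[1,0.018,0,0,0,0,0],[1,0.017,0.03,0.005,0,0,0],[1,0,0.03,0.005,0,0,0],[1,0,0,0,0,0,0],[1,0,0,0,0,0,0]]'; python3 -m creep '[[1,0,0.015,0,0,0,0],[1,0,0.015,0,0,0,0],[1,0,0,0,0,0,0],[1,0,0,0,0,0,0],[1,0,0,0,0,0,0]]'
python3 - <<'E'
from h import *
p,R=tgt(9.5,org=(.5015,-.0995,.077));togo(p,R);print(env.sense()['wrist_torque'])
E
```

```text
clock: 20.23
ee_pos: [0.4993, -0.1189, 0.194]
eef_rot: [[-0.996, 0.015, -0.092], [0.093, 0.163, -0.982], [0.0, -0.987, -0.163]]
force: [0.6, -0.3, -1.8]
grip_width: 0.0435
clock: 20.85
ee_pos: [0.4993, -0.1186, 0.1922]
eef_rot: [[-0.996, 0.015, -0.092], [0.093, 0.163, -0.982], [-0.0, -0.987, -0.163]]
force: [0.5, 0.0, -2.7]
grip_width: 0.0433
t=20.85 pos [ 0.4993 -0.1186  0.1922] force [ 0.5  0.  -2.7] w 0.0433 j [-0.33  0.38  0.78  1.92 -0.49  1.06 -0.99]
shift units [-0.007  0.007  0.   ] turn units [-0.012 -0.007 -0.002]
[-0.26666608  0.04203967  0.00946857]
```

Contact is expected within about 0.5 mm, so I'll keep stepping down.

```bash
python3 -m creep '[[1,0,0.01,0,0,0,0],[1,0,0,0,0,0,0],[1,0,0.01,0,0,0,0],[1,0,0,0,0,0,0],[1,0,0,0,0,0,0]]'; python3 -m creep '[[1,0,0.01,0,0,0,0],[1,0,0,0,0,0,0],[1,0,0.005,0,0,0,0],[1,0,0,0,0,0,0],[1,0,0,0,0,0,0]]'
```

```text
clock: 21.48
ee_pos: [0.4995, -0.1185, 0.1913]
eef_rot: [[-0.996, 0.016, -0.092], [0.093, 0.163, -0.982], [-0.001, -0.987, -0.164]]
force: [-0.9, -0.3, 4.6]
grip_width: 0.0428
clock: 22.1
ee_pos: [0.4999, -0.1186, 0.1912]
eef_rot: [[-0.996, 0.017, -0.092], [0.094, 0.163, -0.982], [-0.002, -0.986, -0.164]]
force: [-2.1, -0.8, 12.8]
grip_width: 0.0435
```

```bash
python3 -m creep '[[1,0,-0.017,0,0,0,0],[1,0,0,0,0,0,0],[1,0,0,0,0,0,0],[1,0,0,0,0,0,0],[1,0,0,0,0,0,0]]'; python3 -m creep '[[1,0,0,0,0,0,0],[1,0,0,0,0,0,0],[1,0,0,0,0,0,0],[1,0,0,0,0,0,0],[1,0,0,0,0,0,0]]'
python3 - <<'E'
from h import *
for i in range(3): print(env.sense()['force'].round(1)); f=snap('wrist','w9')
s=snap('scene','s9');t=snap('top','t9')
x=cv2.resize(f['color'][170:230,260:400],(798,342),interpolation=cv2.INTER_CUBIC);cv2.imwrite('pics/w9c.png',x[:,:,::-1])
x=cv2.resize(s['color'][120:240,235:355],None,fx=5,fy=5,interpolation=cv2.INTER_CUBIC);cv2.imwrite('pics/s9c.png',x[:,:,::-1])
x=cv2.resize(t['color'][180:240,310:390],None,fx=9,fy=9,interpolation=cv2.INTER_CUBIC);cv2.imwrite('pics/t9c.png',x[:,:,::-1])
E
```

```text
clock: 22.72
ee_pos: [0.4995, -0.1185, 0.1913]
eef_rot: [[-0.996, 0.016, -0.092], [0.093, 0.163, -0.982], [-0.001, -0.987, -0.163]]
force: [-0.0, 0.2, 5.4]
grip_width: 0.0434
clock: 23.35
ee_pos: [0.4996, -0.1185, 0.1913]
eef_rot: [[-0.996, 0.016, -0.092], [0.093, 0.163, -0.982], [-0.001, -0.987, -0.163]]
force: [-0.2, -1.5, 5.0]
grip_width: 0.0435
[-0.2 -1.5  5. ]
[-1.2 -1.1  5.7]
[ 0.1 -0.2  6.2]
```

View pics/w9c.png

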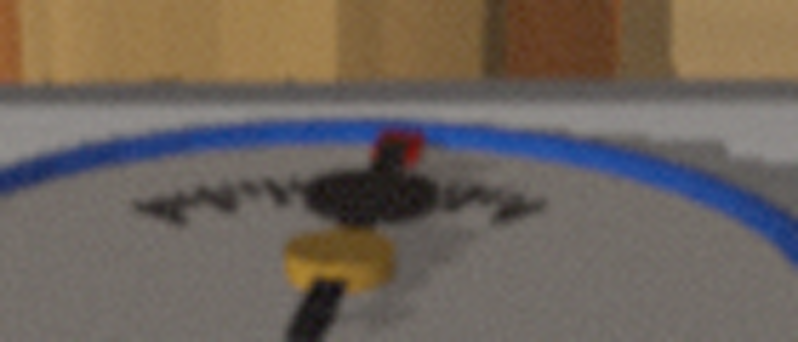

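View pics/s9c.png

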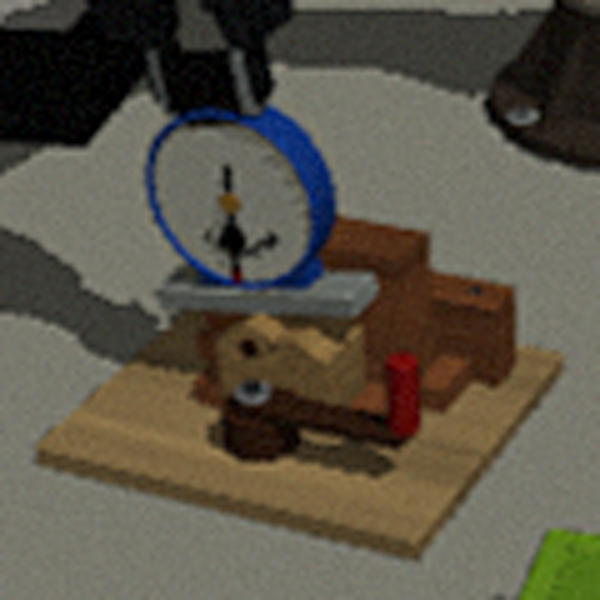

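View pics/t9c.png

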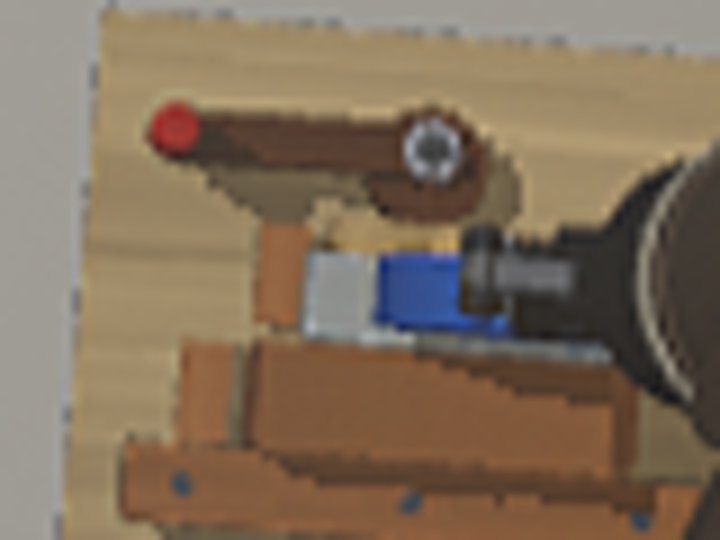

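```bash
python3 -m creep '[[1,0,-0.006,0,0,0,0],[1,0,0,0,0,0,0],[1,0,0,0,0,0,0],[1,0,0,0,0,0,0],[1,0,0,0,0,0,0]]'; python3 -m creep '[[1,0,0,0,0,0,0],[1,0,0,0,0,0,0],[1,0,0,0,0,0,0],[1,0,0,0,0,0,0],[1,0,0,0,0,0,0]]'
python3 - <<'E'
from h import *
fs=[];F=[]
for i in range(6): F.append(env.sense()['force']); f=snap('wrist','w10');fs.append(f['color'].astype(float))
print(np.mean(F,0).round(2)); c=np.mean(fs,0)
x=cv2.resize(c[182:207,310:350].astype(np.uint8),(800,500),interpolation=cv2.INTER_CUBIC);cv2.imwrite('pics/w10c.png',x[:,:,::-1])
for v in range(191,203): print(v,[ (int(a),int(b)) for a,b in c[v,322:336,:2]])
s=env.sense();print(s['eef_rot'].round(4).tolist())
E
```

```text
clock: 24.22
ee_pos: [0.4993, -0.1185, 0.1915]
eef_rot: [[-0.996, 0.015, -0.092], [0.093, 0.163, -0.982], [-0.0, -0.987, -0.163]]
force: [0.3, -1.0, 0.5]
grip_width: 0.0437
clock: 24.85
ee_pos: [0.4993, -0.1185, 0.1915]
eef_rot: [[-0.996, 0.015, -0.092], [0.093, 0.163, -0.982], [-0.0, -0.987, -0.163]]
force: [0.4, -0.8, 0.4]
grip_width: 0.0431
[ 0.62 -0.81  0.73]
191 [(60, 80), (59, 78), (61, 79), (61, 79), (62, 79), (65, 77), (65, 78), (65, 76), (65, 76), (67, 79), (67, 77), (66, 78), (65, 78), (65, 79)]
192 [(35, 73), (35, 73), (33, 73), (41, 74), (55, 64), (66, 56), (67, 51), (68, 52), (70, 54), (67, 53), (64, 56), (63, 58), (53, 61), (41, 69)]
193 [(41, 78), (40, 78), (41, 78), (52, 72), (73, 56), (71, 34), (73, 36), (73, 33), (75, 37), (78, 37), (79, 36), (80, 41), (63, 49), (43, 63)]
194 [(66, 86), (66, 86), (67, 82), (70, 65), (73, 39), (60, 30), (55, 29), (54, 28), (56, 29), (68, 30), (84, 27), (84, 28), (70, 43), (51, 58)]
195 [(97, 99), (96, 100), (99, 93), (93, 57), (70, 33), (45, 30), (40, 31), (37, 32), (46, 30), (74, 30), (96, 24), (90, 34), (79, 58), (75, 72)]
196 [(11
[... 407 characters left out ...]
02, 59), (97, 72), (98, 89), (99, 94)]
199 [(77, 74), (73, 69), (60, 57), (43, 37), (30, 26), (36, 30), (35, 30), (36, 31), (51, 41), (76, 57), (87, 69), (93, 80), (98, 93), (97, 92)]
200 [(44, 40), (40, 36), (37, 32), (35, 29), (33, 29), (34, 29), (32, 28), (33, 30), (38, 34), (50, 42), (60, 53), (73, 68), (85, 81), (89, 83)]
201 [(33, 26), (35, 30), (34, 29), (36, 29), (33, 28), (31, 24), (35, 32), (36, 30), (35, 29), (33, 29), (40, 35), (48, 44), (55, 50), (66, 60)]
202 [(34, 31), (31, 30), (32, 28), (33, 28), (35, 29), (34, 29), (32, 27), (32, 29), (35, 31), (37, 32), (33, 27), (31, 27), (34, 29), (41, 36)]
[[-0.9956, 0.0153, -0.0921], [0.0933, 0.1627, -0.9822], [-0.0, -0.9866, -0.1634]]
```

View pics/w10c.png

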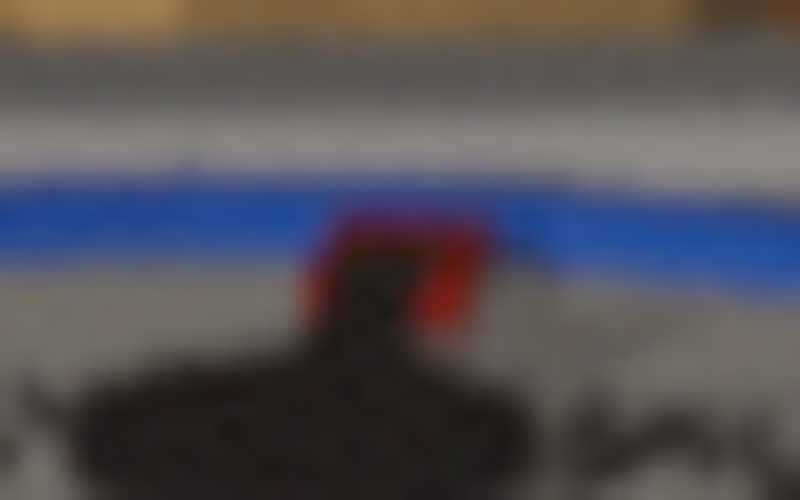

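```bash
python3 -m creep '[[1,0,0.001,0.007,-0.025,0,0],[1,0,0,0.007,-0.025,0,0],[1,0,0,0,0,0,0],[1,0,0,0,0,0,0],[1,0,0,0,0,0,0]]'; python3 -m creep '[[1,0,0,0,0,0,0],[1,0,0,0,0,0,0],[1,0,0,0,0,0,0],[1,0,0,0,0,0,0],[1,0,0,0,0,0,0]]'; python3 -m creep '[[1,0,0,0,0,0,0],[1,0,0,0,0,0,0],[1,0,0,0,0,0,0],[1,0,0,0,0,0,0],[1,0,0,0,0,0,0]]'
cat > m.py <<'E'
from h import *
fs=[];F=[]
for i in range(6): F.append(env.sense()['force']); f=snap('wrist','w11');fs.append(f['color'].astype(float))
print(np.mean(F,0).round(2)); c=np.mean(fs,0)
x=cv2.resize(c[182:207,310:350].astype(np.uint8),(800,500),interpolation=cv2.INTER_CUBIC);cv2.imwrite('pics/w11c.png',x[:,:,::-1])
for v in range(192,198): print(v,[ (int(a),int(b)) for a,b in c[v,322:336,:2]])
s=env.sense();print(s['eef_rot'].round(4).tolist())
E
python3 m.py
```

```text
clock: 25.78
ee_pos: [0.4993, -0.1193, 0.1913]
eef_rot: [[-0.996, 0.016, -0.092], [0.093, 0.17, -0.981], [-0.0, -0.985, -0.17]]
force: [0.8, -0.6, 0.4]
grip_width: 0.0433
clock: 26.4
ee_pos: [0.4993, -0.1193, 0.1913]
eef_rot: [[-0.996, 0.016, -0.092], [0.093, 0.17, -0.981], [-0.0, -0.985, -0.17]]
force: [0.0, -0.3, 0.8]
grip_width: 0.0434
clock: 27.02
ee_pos: [0.4993, -0.1193, 0.1913]
eef_rot: [[-0.996, 0.016, -0.092], [0.093, 0.17, -0.981], [-0.0, -0.985, -0.17]]
force: [0.5, 0.3, 1.0]
grip_width: 0.043
[ 0.16 -0.28  1.02]
192 [(36, 74), (38, 77), (37, 75), (40, 73), (53, 62), (65, 55), (67, 52), (67, 51), (67, 55), (64, 54), (60, 54), (64, 58), (53, 62), (38, 66)]
193 [(41, 78), (42, 79), (42, 79), (50, 72), (67, 55), (77, 38), (74, 37), (75, 33), (73, 34), (73, 39), (73, 39), (77, 38), (64, 48), (40, 65)]
194 [(68, 87), (64, 85), (66, 80), (69, 64), (78, 42), (67, 30), (58, 28), (55, 25), (58, 31), (59, 26), (77, 26), (84, 31), (66, 39), (53, 63)]
195 [(97, 100), (97, 100), (99, 90), (99, 57), (78, 31), (49, 26), (39, 32), (37, 27), (42, 29), (62, 27), (91, 29), (87, 35), (79, 56), (76, 72)]
196 [(114, 108), (113, 106), (118, 98), (118, 57), (75, 27), (36, 28), (35, 30), (37, 32), (43, 29), (78, 27), (111, 26), (98, 46), (91, 76), (92, 86)]
197 [(113, 108), (113, 108), (116, 97), (110, 55), (66, 26), (33, 26), (36, 32), (36, 33), (49, 31), (86, 32), (112, 32), (99, 55), (97, 86), (98, 93)]
[[-0.9956, 0.0159, -0.0919], [0.0933, 0.1696, -0.9811], [-0.0, -0.9854, -0.1703]]
```

View pics/w11c.png

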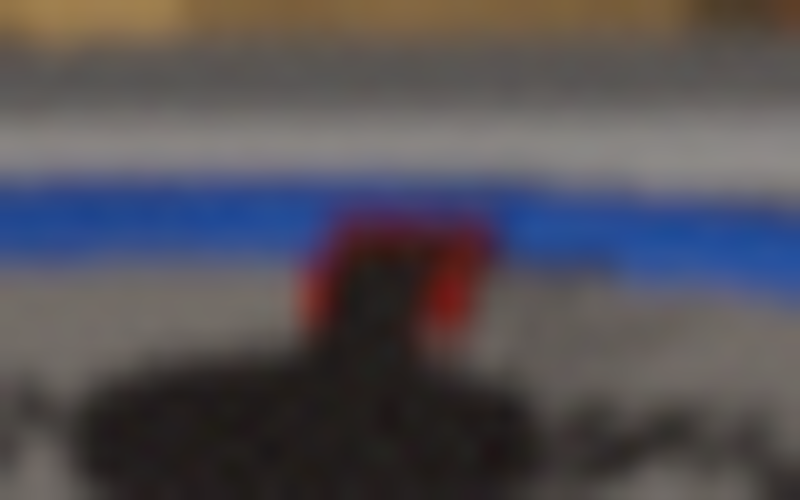

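The pointer is centred on the tab with about 3 N of contact, so I'm handing the job in.

```bash
python3 -c "
from h import *
print(env.sense()['force'],env.sense()['clock']);print(env.finish_job())"
```

```text
[-0.49824228  0.11962093  1.86820938] 27.325
the job is handed in; nothing more can be done
None
```

The job is done and handed in at 27.3 s of the 61 s allowed.

**Lever:** I gripped the red knob and swung it to its hard stop. It took 30 N there with no further movement, and the images show the lever lying along the jig's +y. That clamps the stud block and offcut against the fence.

**Gauge:** I picked it up by the lug and set it on the stud block's highest ridge. The dial faces away from the offcut, and the gauge is turned to match the jig (-5.3°).

**Last checks:**
- **Pointer:** in the wrist camera it stood centred on the red tab, to within about half a degree, at a lean of about 9.8°.
- **Contact:** about 3 to 4 N on the ridge. While finding it, the contact force briefly reached about 15 N, and I then backed off.
- **Gap behind the base:** about 2 mm from the offcut's face, with no sideways force. This is an estimate: the top camera's pixels are about 3 mm, and I measured the gap before the final move closer.
- **Other objects:** I kept the arm clear of the pencil case, tub and snips. I did not compare their positions at the end.

Nothing failed. Early estimates of the tab angle ranged from 9.0° to 9.75°, so I set the final lean by watching the pointer.

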